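# Fit the lid set on a dusting shaker and take off its cap

## Task

Get the dusting shaker ready for use: pick up its lid set (the perforated lid with its cap sitting loose on it) as one, with the cap staying on to keep the sieve plate clean, and lower it gently into the mouth of the open steel canister until it is fully seated, then let go of it. Next lift the cap alone, so that the perforated lid stays fully seated and the canister stays standing where it is, and finish still holding the cap in the gripper, level and about 10 cm above its place on the shaker. Leave the bowl, the scraper and the large closed shaker alone.

Things in the scene. Friction and masses are not known exactly. Their poses are not given: they have to be found in the camera images.
- canister: The shaker canister: loose round empty steel can (about 0.26 kg, free to slide or tip) standing on the worktop, body 70 mm in diameter up to 68 mm high, then a shoulder, then a straight neck 53 mm outside and 48 mm inside diameter from 78 to 100 mm high. A bar loop handle stands out on its own +y side to 66 mm from the axis, below 66 mm high. Origin: centre of its underside.
- canister_mouth (a point): Centre of the canister's open top edge, 100 mm above its underside; z is up along the canister.
- insert: The perforated steel lid, loose and round (about 0.09 kg): a plug 14 mm long and 45 mm in diameter (lowest 4 mm tapered to 39 mm) that goes into the canister's neck, above it a collar, on top a raised perforated plate 39 mm across, 6 mm high. At the start it stands on its plug's end on the white board, collar's underside 14 mm above the board. Origin: centre of the plug's underside.
- insert_collar (a point): On the axis of the perforated lid, half-way up its collar; z is up. The collar is a plain band 60 mm in diameter, 12 mm tall, the widest part of the lid set: gripped by it, the set is carried as one. Fully seated, the collar's underside rests on the canister's top edge and this point is 6 mm above canister_mouth. At the start it is 20 mm above the board's top (35 mm above the worktop).
- cap: The cap, loose, round, steel (about 0.06 kg): skirt 49 mm outside and 43 mm inside diameter, flat top 17 mm above its lower edge, black knob on top. On the lid, the skirt's lower edge rests on top of the collar around the raised plate, with 2 mm play all round; nothing else retains it. Origin: centre of its lower edge.
- cap_knob (a point): On the cap's axis, half-way up its black knob; z is up. The knob is 18 mm tall above the cap's flat top, 17 mm in diameter at its foot and 20 mm at its top. This point is 26 mm above the cap's lower edge, 9 mm above its flat top, and 32 mm above insert_collar while the cap sits on the lid.
- board: White plastic board, 140 mm (its x) by 180 mm (its y), 15 mm thick, fixed to the worktop; origin at the centre of its underside. The lid set stands on it at the start.
- jar_center (a point): Bystander: large closed steel shaker with its own cap and black knob, 86 mm in diameter and 142 mm tall over all; the point is on its axis, 65 mm up. Loose, leave alone.
- bowl: Bystander: steel bowl, 110 mm across the rim and 50 mm tall, origin at the centre of its underside. Loose, leave alone.
- scraper: Bystander: dough scraper lying flat, steel blade 100 x 150 mm with a white round handle 150 mm long and 26 mm thick along its own y; origin under it on the worktop. Loose, leave alone.
- scale: Fixed counter scale, 310 mm (its x) by 330 mm (its y) and 96 mm tall, off to the left; origin at the centre of its underside.
- tub: Fixed clear food tub, 210 mm (its x) by 365 mm over its end grips (its y) and 151 mm tall, off to the right; origin at the centre of its underside.
Mind the look-alikes: they are no part of the job. Leave any orange or pink look-alike of the cap alone.

How it is judged (in metres and radians):
On the way, in this order (a step that is already met when the one before it is completed fails the run):
1. the lid set is fully seated in the canister, cap still on, and let go (z of insert_collar in the frame of canister_mouth between 0.003 and 0.0085 m and horizontal distance between insert_collar and canister_mouth below 0.004 m and angle between the z axis of insert_collar and the z axis of canister_mouth, either way round below 0.06 rad and z of cap_knob in the frame of insert_collar below 0.035 m and distance between cap_knob and insert_collar below 0.036 m and contact force between the fingers and insert below 0.05 N and contact force between the fingers and cap below 0.05 N), for 0.2 s.
2. the cap is lifted off in the gripper while the perforated lid stays seated (z of insert_collar in the frame of canister_mouth between 0.003 and 0.0085 m and horizontal distance between insert_collar and canister_mouth below 0.004 m and angle between the z axis of insert_collar and the z axis of canister_mouth, either way round below 0.06 rad and z of cap_knob in the frame of insert_collar above 0.045 m and contact force between the fingers and cap above 0.5 N), for 0.1 s.
At the end, for the whole second after the job is handed in: Perforated lid fully seated (collar within 2.5 mm of the canister edge, 4 mm of its axis, 0.06 rad), canister upright within 30 mm of its start, cap held still by the fingers alone 60 to 180 mm above its place on the lid, at most 80 mm aside, tilted under 0.25 rad (z of insert_collar in the frame of canister_mouth between 0.003 and 0.0085 m and horizontal distance between insert_collar and canister_mouth below 0.004 m and angle between the z axis of insert_collar and the z axis of canister_mouth, either way round below 0.06 rad and contact force between the fingers and cap above 0.5 N and contact force between the fingers and insert below 0.05 N and contact force between cap and insert below 0.02 N and contact force between cap and canister below 0.02 N and z of cap_knob in the frame of insert_collar between 0.092 and 0.212 m and horizontal distance between cap_knob and canister_mouth below 0.08 m and angle between cap_knob's own z axis and vertical below 0.25 rad and linear speed of cap below 0.03 m/s and angle between canister_mouth's own z axis and vertical below 0.05 rad and height (world z) of canister_mouth below 0.103 m and linear speed of canister below 0.02 m/s and distance of canister from where it was at the start of the episode below 0.03 m); the arm keeps its last pose, push and grip.
It fails at once if the cap comes off the perforated lid while that lid is not seated in the canister (distance between cap_knob and insert_collar above 0.044 m and (z of insert_collar in the frame of canister_mouth above 0.01 m or horizontal distance between insert_collar and canister_mouth above 0.006 m)).
It fails at once if the lid set is dropped instead of lowered into the canister (horizontal distance between insert_collar and canister_mouth below 0.05 m and height (world z) of insert_collar above 0.114 m and contact force between insert and the fingers below 0.01 N and contact force between insert and canister below 0.01 N).
It fails at once if the canister is shoved away or tipped (distance of canister from where it was at the start of the episode above 0.03 m or angle between canister_mouth's own z axis and vertical above 0.25 rad).
It fails at once if a bystander is disturbed (distance of any of jar_center, bowl, scraper from where it was at the start of the episode above 0.02 m).
It also fails if it takes over 48 s, if anything falls off the work surface, if the arm or the gripper's body presses on something with over 40 N, if the wrist force passes 120 N, or if a joint passes its speed limit or range.

## Robot

A 7-joint arm with a two-finger parallel gripper is mounted at the origin on the work surface. World frame = base frame: x ahead of the robot, y to its left, z up, the work surface at z = 0. Lengths are in mm, angles in rad, forces in N, time in s.
With the tool pointing down it reaches from about 350 to 775 mm from the base axis. Payload 3.1 kg.
Tool frame: the origin (TCP) lies between the finger pads; the fingertips stand 19 mm ahead of it and the grasp point (between the pads) is the TCP (bot.tip_reach is the z of the fingertips in the tool frame, in mm); z points along the fingers, y is the line along which they close (so a half turn about z gives the same grasp; the last joint's range is limited). The gripper opens to 85 mm and grips with 20 to 120 N. Pads are 22 mm wide; open, the fingers measure 114 mm over their backs; the gripper's body (76 mm by 85 mm) begins 54 mm behind the grasp point. The pads swing forward as they close: fully open they stand 13 mm farther back than shut.
Start: joints at [-1.337, 0.311, 0.014, 1.512, -0.004, 1.319, -0.027], TCP at [149.746, 529.238, 250.304] pointing down, gripper open.
Joint ranges: [-2.7, 2.7], [-0.3, 1.91], [-1.27, 1.3], [0.12, 2.57], [-1.44, 4.58], [0.2, 2.03], [-3.05, 3.05]. Speed limits (rad/s): [2.79, 2.79, 3.14, 3.14, 3.14, 3.14, 3.14].

## Interface

Orientations are given as a unit quaternion [w, x, y, z].
In Python, from workcell import bot gives the robot as it stands.
- The arm moves only by the tool move_arm, never from a script. Its argument "moves" is one flat list of numbers, 6 for each row, row after row: the shift along the tool's x, y, z in mm, then the turn, a rotation vector about the tool's x, y, z in rad. A call has 1 to 5 rows; each row shifts and turns the commanded pose from where the row before left it, along the tool's axes as they then stand; what a row does not reach is not made up. A row lasts 1/10 s, in which the tool goes at most 50 mm and 8.59 degrees, less where a joint would pass 70% of its speed; a pose out of reach is approached as far as the arm can. A call with a gripper value outside its range is refused whole. "gripper" is the opening, from 0 (shut) to 1 (fully open), set as the call begins (left out, the last holds). The fingers move at their own pace and stop on an object; the grip force is fixed at half the most. Time passes only in rows, so rows that do not move let the fingers close. It gives the time, the measured TCP pose, the force, the opening and the grip force at its end, in the units of the state.
- bot.get_state(): the state, without advancing time (a new reading comes with each control period).
- bot.camera(name): name is "scene" or "top" or "wrist"; returns (picture, depth): 420x560x3 uint8, blue, green, red; 420x560 float32, mm along the optical axis (not along the pixel's ray), 0 where there is no reading.
- bot.camera_params(name): a dict with "fx", "fy", "cx", "cy" (pixels), "R" (3x3) and "t" (3): a world point X has camera coordinates R X + t. Camera axes: x right, y down, z forward; pixel columns grow to the right and rows downward; lengths in mm; the calibration is good to about 2 mm. A picture is of the moment at which its call begins: read the wrist's pose just before it. camera_params takes no time and is no camera call; for the wrist camera it gives the pose at the moment of the call.
- bot.finish_job(): hands the job in; it is judged then, once.
The state is a dict: "time_s": time; "joint_pos": joint angles; "joint_vel": joint speeds; "tau": joint torques, N m; "tool_pos": TCP position; "eef_rot": TCP orientation; "wrist_force": force on the tool from outside, world axes, zero at the start; "moment": the same for the moment, N m; "grip_width": finger opening in mm; "grip_force": force on a finger pad.
Only numpy, scipy, OpenCV 4.12 (cv2) and the standard library are available. Lean on these libraries where they do the work, as an engineer would, in place of code of your own. Each camera call takes 0.05 s, during which the arm holds its last target. There are 200 camera calls.

## Working session

There is one attempt and no reset: what is moved stays moved. The work goes in short steps, Python scripts to look and compute and a tool call to move; the robot and the scene stay as the last step left them, time stands still between calls to the robot, and variables do not carry over. Pictures are saved under pics/ and viewed, at most 10 in all, crops included, and the job is handed in when it is done.

Besides the shell and the picture viewer there is one more tool, called after "Emit:" as name(argument=value, ...) on one line, values as JSON. move_arm: Moves the arm, as the interface text tells. Its arguments: {"type":"object","properties":{"moves":{"type":"array"},"gripper":{"type":"number"}},"required":["moves"]}

```bash
mkdir -p pics; ls
python3 - <<'E'
from workcell import bot
import cv2,numpy as np
s=bot.get_state();print(s['time_s'],s['tool_pos'],s['eef_rot'],s['grip_width'])
for n in('scene','top'):
    p,d=bot.camera(n);cv2.imwrite(f'pics/{n}0.png',p);np.save(f'pics/{n}0.npy',d)
    c=bot.camera_params(n);print(n,c)
E
```

```text
pics
0.0 [149.58722933 528.54590833 249.21390056] [-1.09669500e-04  1.37438727e-01  9.90509557e-01 -1.18402382e-03] 85.44036091570923
scene {'fx': 440.25789975949255, 'fy': 440.25789975949255, 'cx': 279.66207824774085, 'cy': 208.0993119485034, 'R': array([[ 0.32088568,  0.94685988,  0.02210749],
       [ 0.56423083, -0.17236284, -0.80742468],
       [-0.76070753,  0.27156474, -0.58955631]]), 't': array([-198.25667414, -248.10922014, 1713.48223817])}
top {'fx': 474.8737372301855, 'fy': 474.8737372301855, 'cx': 277.2036421743692, 'cy': 210.98241035736837, 'R': array([[-0.00612467, -0.99996578, -0.00556089],
       [-0.99675334,  0.00655127, -0.08024869],
       [ 0.08028237,  0.00505134, -0.99675936]]), 't': array([   6.86677109,  583.99078832, 1519.3407382 ])}
```

View pics/scene0.png

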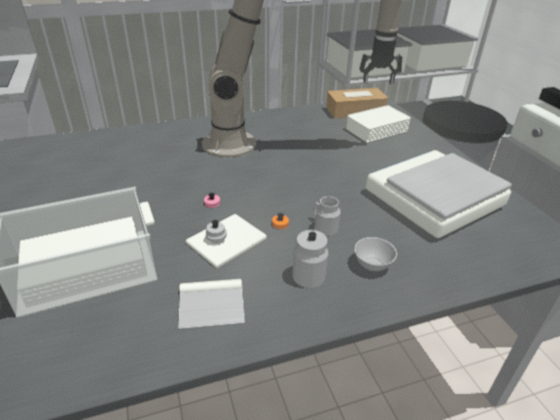

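View pics/top0.png

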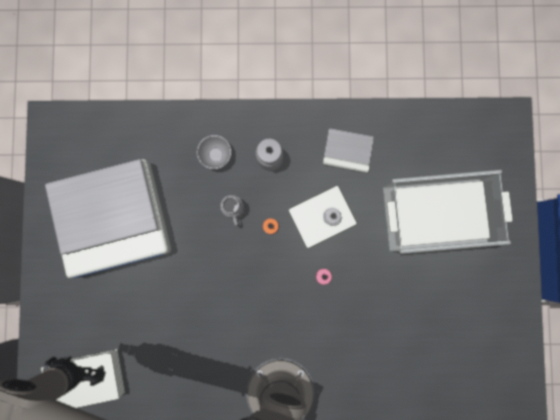

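Top view: lid set (black knob, grey cap on the white board) at ~(333,216). The open canister is at ~(232,206), with its handle towards (236,222). The look-alike caps are orange at (270,226) and pink at (324,277), and the closed jar is at (269,152). Only the grey one on the board fits the lid set. Next I'll measure both and confirm with a crop.

```bash
cat > h.py <<'E'
import numpy as np,cv2
from scipy.spatial.transform import Rotation as Ro
from workcell import bot
def ray(c,u,v):
    d=np.array([(u-c['cx'])/c['fx'],(v-c['cy'])/c['fy'],1.]);R=np.array(c['R'])
    return -R.T@c['t'],R.T@d
def onz(c,u,v,z):
    o,d=ray(c,u,v);return o+d*(z-o[2])/d[2]
def proj(c,X):
    q=c['R']@np.array(X)+c['t'];return c['fx']*q[0]/q[2]+c['cx'],c['fy']*q[1]/q[2]+c['cy']
def rel(p):  # world target -> shift in tool axes
    s=bot.get_state();w,x,y,z=s['eef_rot'];R=Ro.from_quat([x,y,z,w]).as_matrix()
    return R.T@(np.array(p)-s['tool_pos']),R
E
python3 - <<'E'
from h import *
c=bot.camera_params('top');p=cv2.imread('pics/top0.png');d=np.load('pics/top0.npy')
g=p.max(2)
m=(g<45).astype(np.uint8)
for nm,(x,y,w,h),z in(('knob',(322,205,22,22),76),('jarknob',(255,138,28,28),142)):
    M=cv2.moments(m[y:y+h,x:x+w]*1,True);u,v=M['m10']/M['m00']+x,M['m01']/M['m00']+y
    print(nm,M['m00'],u,v,onz(c,u,v,z))
# height mask from depth
vv,uu=np.mgrid[190:235,215:255]
for lo,hi in((85,110),):
    P=[]
    for u,v in zip(uu.ravel(),vv.ravel()):
        if d[v,u]>0:
            o,r=ray(c,u,v);X=o+r*d[v,u]
            if lo<X[2]<hi:P.append(X)
    P=np.array(P);print('can rim',len(P),P.mean(0),P.min(0),P.max(0))
print('rimpix',onz(c,232,205,100))
s=cv2.imread('pics/scene0.png')[180:300,180:350]
t=p[130:300,190:380]
cv2.imwrite('pics/crop.png',np.vstack([cv2.resize(t,(380*1,340)),cv2.resize(s,(380,268))[:250]]))
b,k=rel([500,-100,200]);print(k)
E
```

```text
Traceback (most recent call last):
ZeroDivisionError: float division by zero
```

Run:
```python
from h import *
c=bot.camera_params('top');p=cv2.imread('pics/top0.png');d=np.load('pics/top0.npy')
g=p.max(2)
print(g[205:227,322:345].min())
for nm,(x,y,w,h),z in(('knob',(322,205,22,22),76),('jarknob',(255,138,28,28),142)):
    q=g[y:y+h,x:x+w];M=cv2.moments((q<q.min()+35).astype(np.uint8),True);u,v=M['m10']/M['m00']+x,M['m01']/M['m00']+y
    print(nm,M['m00'],u,v,onz(c,u,v,z))
vv,uu=np.mgrid[190:235,215:255]
P=[]
for u,v in zip(uu.ravel(),vv.ravel()):
    if d[v,u]>0:
        o,r=ray(c,u,v);X=o+r*d[v,u]
        if 85<X[2]<110:P.append(X)
P=np.array(P);print('can rim',len(P),P.mean(0),P.min(0),P.max(0))
print('rimpix',onz(c,232,205,100))
s=cv2.imread('pics/scene0.png')[180:300,180:350]
t=p[130:300,190:380]
cv2.imwrite('pics/crop.png',np.vstack([cv2.resize(t,(380*1,340)),cv2.resize(s,(380,268))[:250]]))
b,k=rel([500,-100,200]);print(k,b)
```

```text
80
knob 18.0 333.1111111111111 215.44444444444446 [ 564.61475332 -172.20928657   76.        ]
jarknob 151.0 273.36423841059604 156.25827814569536 [740.72404265  13.16188129 142.        ]
can rim 60 [600.82409422 150.15683077  97.32754641] [575.3161717  121.61079721  85.31972622] [625.73396496 174.11674393 106.45180738]
rimpix [597.33635341 142.42960621 100.        ]
[[-9.62223707e-01  2.72259581e-01 -5.07367053e-04]
 [ 2.72260044e-01  9.62221481e-01 -2.07112948e-03]
 [-7.56853684e-05 -2.13102566e-03 -9.99997726e-01]] [-508.30880102 -509.37452775   50.44319801]
```

View pics/crop.png

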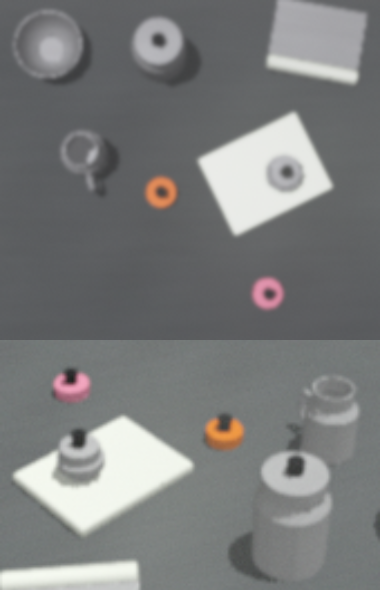

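The crop confirms it. The grey cap with the black knob sits on its collar on the board, the orange and pink caps are loose, and the canister is the small open can with the handle. Now I'll fly towards the canister for a close look.

Emit:
move_arm(moves=[-35.5,-17.6,-3.3,0,0,0,-35.5,-17.6,-3.3,0,0,0,-35.5,-17.6,-3.3,0,0,0,-35.5,-17.6,-3.3,0,0,0,-35.5,-17.6,-3.3,0,0,0])

```text
time_s: 0.6
tool_pos: [297.4, 394.7, 266.5]
eef_rot: [-0.0, 0.137, 0.991, -0.0]
wrist_force: [0.2, 0.6, -0.2]
grip_width: 85.5
grip_force: 0.0
```

Emit:
move_arm(moves=[-35.5,-17.6,-3.3,0,0,0,-35.5,-17.6,-3.3,0,0,0,-35.5,-17.6,-3.3,0,0,0,-35.5,-17.6,-3.3,0,0,0,-35.5,-17.6,-3.3,0,0,0])

```text
time_s: 1.1
tool_pos: [444.1, 261.9, 283.0]
eef_rot: [-0.0, 0.137, 0.991, -0.0]
wrist_force: [0.6, 0.7, -0.0]
grip_width: 85.5
grip_force: 0.0
```

Emit:
move_arm(moves=[-35.5,-17.6,-3.3,0,0,0,-35.5,-17.6,-3.3,0,0,0,-35.5,-17.6,-3.3,0,0,0,-35.5,-17.6,-3.3,0,0,0,-20,-10,0,0,0,0])

```text
time_s: 1.6
tool_pos: [579.4, 137.8, 296.2]
eef_rot: [0.001, 0.14, 0.99, -0.001]
wrist_force: [0.3, -0.1, 0.2]
grip_width: 85.3
grip_force: 0.0
```

Run:
```python
from h import *
c=bot.camera_params('wrist');p,d=bot.camera('wrist');s=bot.get_state()
cv2.imwrite('pics/w1.png',p);np.savez('pics/w1.npz',d=d,**c);print(s['time_s'],s['tool_pos'],s['joint_pos']);print(c, -c['R'].T@c['t']);print(rel([0,0,0])[1]);print(proj(c,[600,145,100]))
```

```text
1.65 [581.27738285 134.494561   295.61886813] [-0.51058637  0.40217792  0.37543289  1.30024544 -0.13866979  1.46411845
  1.13803901]
{'fx': 371.94495930943486, 'fy': 371.94495930943486, 'cx': 275.32207581631053, 'cy': 215.2387389229395, 'R': array([[ 0.27672769,  0.9609398 , -0.00406085],
       [ 0.92262071, -0.26450638,  0.28072656],
       [ 0.26868721, -0.08143143, -0.9597792 ]]), 't': array([-290.93974221, -548.67318855,  279.05608596])} [511.7495271  157.17195513 420.6779036 ]
[[-0.9597258   0.28092821  0.00239283]
 [ 0.28091083  0.95971613 -0.00583558]
 [-0.00393581 -0.00492838 -0.99998011]]
(np.float64(291.01398797329216), np.float64(209.21847843590072))
```

View pics/w1.png

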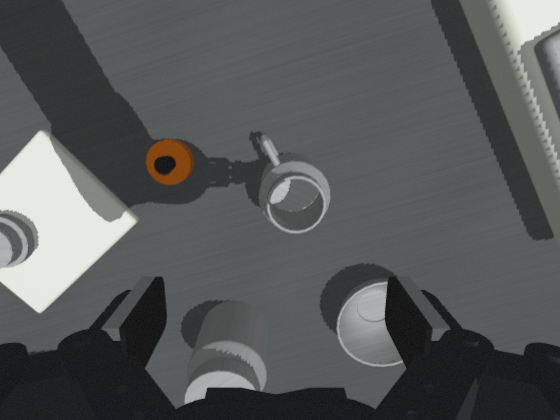

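The canister's rim is an ellipse around (297,205), with its handle running up-left to (258,138). I'll fit the rim.

Run:
```python
from h import *
f=np.load('pics/w1.npz');c={k:f[k] for k in f};d=c['d']
p=cv2.imread('pics/w1.png')
P=[];px=[]
for v in range(150,260):
    for u in range(230,350):
        if d[v,u]>0:
            o,r=ray(c,u,v);X=o+r*d[v,u]
            if 95<X[2]<106:P.append(X);px.append((u,v))
P=np.array(P);px=np.array(px)
print(len(P),P.mean(0),P.min(0),P.max(0))
m=np.zeros(d.shape,np.uint8);m[px[:,1],px[:,0]]=1
h=cv2.convexHull(px.astype(np.int32));e=cv2.fitEllipse(h);print(e,onz(c,*e[0],100))
W=np.array([onz(c,*q,100) for q in h[:,0]])[:,:2]
A=np.c_[2*W,np.ones(len(W))];s=np.linalg.lstsq(A,(W**2).sum(1),rcond=None)[0];print('circle',s[:2],np.sqrt(s[2]+s[0]**2+s[1]**2))
o=np.hstack([p[150:260,230:350],cv2.cvtColor(m[150:260,230:350]*255,cv2.COLOR_GRAY2BGR)]);cv2.imwrite('pics/rim.png',cv2.resize(o,None,fx=3,fy=3))
b,_=rel([565,-172,260]);print('to lid',b)
```

```text
631 [597.57752125 150.57037126 100.07574351] [570.30158601 124.56990642  95.03267062] [623.0511561  176.89155116 103.05978687]
((296.1752014160156, 203.11900329589844), (58.11075210571289, 58.97737121582031), 75.12062072753906) [595.83999171 150.90587197 100.        ]
circle [596.43572403 150.73383778] 26.4592497666477
to lid [ -70.33562781 -298.54500686   37.36778319]
```

Emit:
move_arm(moves=[-7.6,-40,6,0,0,0,-7.6,-40,6,0,0,0,-7.6,-40,6,0,0,0,-7.6,-40,6,0,0,0,-7.6,-40,6,0,0,0])

```text
time_s: 2.15
tool_pos: [558.8, -62.1, 265.7]
eef_rot: [-0.001, 0.137, 0.991, 0.0]
wrist_force: [0.3, 0.2, 0.5]
grip_width: 85.1
grip_force: 0.0
```

Emit:
move_arm(moves=[-7.6,-40,6,0,0,0,-7.6,-40,6,0,0,0,-7.6,-40,6,0,0,0,0,0,0,0,0,0,0,0,0,0,0,0])

```text
time_s: 2.65
tool_pos: [548.0, -183.7, 247.8]
eef_rot: [-0.001, 0.139, 0.99, 0.0]
wrist_force: [-0.4, 1.1, 0.2]
grip_width: 85.0
grip_force: 0.0
```

Run:
```python
from h import *
c=bot.camera_params('wrist');p,d=bot.camera('wrist');s=bot.get_state()
cv2.imwrite('pics/w2.png',p);np.savez('pics/w2.npz',d=d,**c);print(s['time_s'],s['tool_pos'],s['joint_pos']);print(rel([0,0,0])[1])
for X in([565,-172,67],[565,-172,41]):print(proj(c,X))
# collar: heights 37..43 ; knob top 74..80
vv,uu=np.nonzero(d>0)
for lo,hi,r0 in((37,45,30),(54,63,24.5),(70,80,10)):
    px=[]
    for u,v in zip(uu,vv):
        if abs(u-proj(c,[565,-172,50])[0])<80 and abs(v-proj(c,[565,-172,50])[1])<80:
            o,r=ray(c,u,v);X=o+r*d[v,u]
            if lo<X[2]<hi and np.hypot(X[0]-565,X[1]+172)<45:px.append((u,v))
    px=np.array(px,np.int32)
    if len(px)<10: print(lo,len(px));continue
    h=cv2.convexHull(px)[:,0];e=cv2.fitEllipse(h);print(lo,len(px),e)
    z={37:41,54:58,70:76}[lo];W=np.array([onz(c,*q,z) for q in h])[:,:2]
    A=np.c_[2*W,np.ones(len(W))];s=np.linalg.lstsq(A,(W**2).sum(1),rcond=None)[0];print('circle',s[:2],np.sqrt(s[2]+s[0]**2+s[1]**2))
```

```text
2.7 [ 548.76403715 -181.69964454  247.95803093] [-0.05314386  0.39325888  0.48773501  1.44825308 -0.18644476  1.34720265
  1.73986488]
[[-9.62305494e-01  2.71969801e-01 -7.50452297e-04]
 [ 2.71968354e-01  9.62304837e-01  1.61712617e-03]
 [ 1.16197336e-03  1.35207012e-03 -9.99998411e-01]]
(np.float64(295.0510092674998), np.float64(209.50790110025517))
(np.float64(293.6506233089874), np.float64(202.06322499085778))
37 785 ((294.9602966308594, 199.62013244628906), (63.78916931152344, 64.70809173583984), 71.73174285888672)
circle [ 563.77510961 -170.44370098] 29.842090242371885
54 1904 ((295.88702392578125, 204.5272216796875), (54.63423538208008, 55.57594299316406), 70.64410400390625)
circle [ 563.80005319 -170.47905123] 24.4364708918399
70 439 ((297.2052001953125, 210.7865447998047), (23.353235244750977, 23.545888900756836), 151.39614868164062)
circle [ 564.11670407 -170.40591708] 9.856571432357471
```

View pics/w2.png

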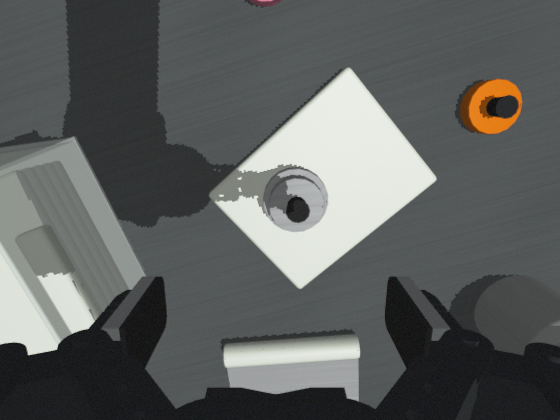

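The grey lid set on the board, knob at (297,210), lies at (563.9, -170.4); all three circle fits agree.

Emit:
move_arm(moves=[-5.8,7.5,10,0,0,0,-5.7,7.5,20,0,0,0,0,0,40,0,0,0,0,0,40,0,0,0,0,0,30,0,0,0])

```text
time_s: 3.2
tool_pos: [563.8, -167.5, 105.2]
eef_rot: [-0.001, 0.135, 0.991, 0.001]
wrist_force: [0.2, -0.7, -0.5]
grip_width: 85.3
grip_force: 0.0
```

Emit:
move_arm(moves=[0,0,15,0,0,0,0,0,0,0,0,0,0,0,0,0,0,0])

```text
time_s: 3.5
tool_pos: [564.8, -169.5, 93.3]
eef_rot: [0.0, 0.136, 0.991, 0.0]
wrist_force: [-0.3, 0.1, 0.7]
grip_width: 85.4
grip_force: 0.0
```

Run:
```python
from h import *
print(bot.get_state()['tool_pos'],rel([563.9,-170.4,36]))
```

```text
[ 564.77737303 -169.50001229   93.33787996] (array([ 0.59683694, -1.14418589, 57.33713337]), array([[-9.62989128e-01,  2.69540218e-01,  1.00782305e-04],
       [ 2.69540220e-01,  9.62988868e-01,  7.14702703e-04],
       [ 9.55888841e-05,  7.15415818e-04, -9.99999740e-01]]))
```

Emit:
move_arm(moves=[0.6,-1.1,20,0,0,0,0,0,20,0,0,0,0,0,15,0,0,0,0,0,0,0,0,0,0,0,0,0,0,0])

```text
time_s: 4.0
tool_pos: [563.9, -172.2, 39.3]
eef_rot: [0.001, 0.137, 0.991, -0.0]
wrist_force: [0.3, 0.3, -0.1]
grip_width: 85.1
grip_force: 0.0
```

Emit:
move_arm(moves=[0,0,0,0,0,0,0,0,0,0,0,0,0,0,0,0,0,0,0,0,0,0,0,0,0,0,0,0,0,0], gripper=0.55)

```text
time_s: 4.5
tool_pos: [564.6, -172.6, 40.4]
eef_rot: [0.002, 0.137, 0.991, -0.0]
wrist_force: [-0.1, 0.0, 5.9]
grip_width: 57.6
grip_force: 64.4
```

Emit:
move_arm(moves=[0,0,0,0,0,0,0,0,0,0,0,0,0,0,0,0,0,0,0,0,0,0,0,0,0,0,0,0,0,0], gripper=0.55)

```text
time_s: 5.0
tool_pos: [564.6, -172.6, 40.4]
eef_rot: [0.002, 0.137, 0.991, -0.0]
wrist_force: [0.1, 1.1, 5.4]
grip_width: 57.4
grip_force: 64.4
```

Emit:
move_arm(moves=[0,0,-3,0,0,0,0,0,-5,0,0,0,0,0,-8,0,0,0,0,0,-10,0,0,0,0,0,0,0,0,0], gripper=0.55)

```text
time_s: 5.5
tool_pos: [564.4, -172.9, 66.5]
eef_rot: [0.002, 0.137, 0.991, -0.0]
wrist_force: [0.3, -0.4, -0.6]
grip_width: 57.9
grip_force: 64.2
```

Run:
```python
from h import *
c=bot.camera_params('wrist');p,d=bot.camera('wrist');s=bot.get_state()
cv2.imwrite('pics/w3.png',p);np.savez('pics/w3.npz',d=d,**c);print(s['time_s'],s['tool_pos'],s['wrist_force'],s['grip_width'],bot.tip_reach);print(rel([0,0,0])[1])
print(proj(c,[*s['tool_pos'][:2],60]))
```

```text
5.55 [ 563.92689981 -172.6813972    65.70515899] [ 0.8112181  -1.30108527 -0.25874166] 57.51915079896872 19.0
[[-9.62212201e-01  2.72290261e-01  2.38629680e-03]
 [ 2.72289391e-01  9.62215160e-01 -6.88763680e-04]
 [-2.48367460e-03 -1.29735143e-05 -9.99996916e-01]]
(np.float64(277.1437754395103), np.float64(292.73804858729994))
```

View pics/w3.png

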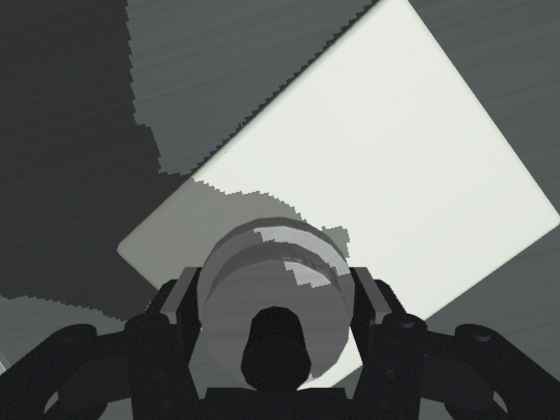

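The set is held between the pads with its cap on, looking level (collar from x 200 to 350). Next I'll find where it sits in the tool frame.

Run:
```python
from h import *
f=np.load('pics/w3.npz');c={k:f[k] for k in f};d=c['d']
tp=np.array([564.2,-172.7,66.0])
vv,uu=np.mgrid[200:400,185:370]
Z=[]
for u,v in zip(uu.ravel(),vv.ravel()):
    if d[v,u]>0:
        o,r=ray(c,u,v);X=o+r*d[v,u]
        if np.hypot(*(X[:2]-tp[:2]))<34: Z.append([*X,u,v])
Z=np.array(Z);h,e=np.histogram(Z[:,2],np.arange(50,112,2));print(list(zip(e.astype(int),h)))
def fit(lo,hi,z,top=None):
    q=Z[(Z[:,2]>lo)&(Z[:,2]<hi)];print(len(q),np.median(q[:,2]))
    # plane tilt
    A=np.c_[q[:,:2]-tp[:2],np.ones(len(q))];print('plane',np.linalg.lstsq(A,q[:,2],rcond=None)[0])
    hl=cv2.convexHull(q[:,3:].astype(np.int32))[:,0]
    W=np.array([onz(c,*k,z) for k in hl])[:,:2]
    for _ in range(6):
        A=np.c_[2*W,np.ones(len(W))];s=np.linalg.lstsq(A,(W**2).sum(1),rcond=None)[0];R=np.sqrt(s[2]+s[0]**2+s[1]**2)
        res=abs(np.hypot(*(W-s[:2]).T)-R);W=W[res<max(.7,np.median(res)*2)]
    print(len(W),s[:2],R)
np.save('pics/Z.npy',Z)
pk=e[np.argmax(h)]+1
fit(pk-3,pk+3,pk)
```

```text
[(np.int64(50), np.int64(0)), (np.int64(52), np.int64(0)), (np.int64(54), np.int64(2)), (np.int64(56), np.int64(113)), (np.int64(58), np.int64(241)), (np.int64(60), np.int64(237)), (np.int64(62), np.int64(236)), (np.int64(64), np.int64(289)), (np.int64(66), np.int64(2121)), (np.int64(68), np.int64(2046)), (np.int64(70), np.int64(427)), (np.int64(72), np.int64(414)), (np.int64(74), np.int64(462)), (np.int64(76), np.int64(438)), (np.int64(78), np.int64(494)), (np.int64(80), np.int64(542)), (np.int64(82), np.int64(837)), (np.int64(84), np.int64(10057)), (np.int64(86), np.int64(715)), (np.int64(88), np.int64(265)), (np.int64(90), np.int64(206)), (np.int64(92), np.int64(171)), (np.int64(94), np.int64(185)), (np.int64(96), np.int64(157)), (np.int64(98), np.int64(167)), (np.int64(100), np.int64(271)), (np.int64(102), np.int64(3120)), (np.int64(104), np.int64(112)), (np.int64(106), np.int64(0)), (np.int64(108), np.int64(0))]
11609 85.00060211240267
plane [ 6.12265469e-03 -2.87792224e-03  8.50252693e+01]
14 [ 568.3786613  -174.47930038] 30.53446535249846
```

Run:
```python
from h import *
from scipy.optimize import least_squares
f=np.load('pics/w3.npz');c={k:f[k] for k in f}
Z=np.load('pics/Z.npy')
for lo,hi,z,R in((101.5,105,103,10),(83.5,86.5,85,24.5),(66,69.5,68,30)):
    q=Z[(Z[:,2]>lo)&(Z[:,2]<hi)]
    m=np.zeros((420,560),np.uint8);m[q[:,4].astype(int),q[:,3].astype(int)]=1
    m=cv2.morphologyEx(m,cv2.MORPH_OPEN,np.ones((3,3)))
    n,l,st,_=cv2.connectedComponentsWithStats(m);k=1+np.argmax(st[1:,4]);print(st[k])
    v,u=np.nonzero(l==k)
    # farthest-edge arc: topmost pixel of each column
    cols=np.unique(u);T=[(a,v[u==a].min()) for a in cols]
    W=np.array([onz(c,a,b,z)[:2] for a,b in T])
    r=least_squares(lambda s:np.hypot(*(W-s).T)-R,[564,-172],loss='soft_l1',f_scale=.5)
    print(R,r.x,np.median(abs(r.fun)))
s=bot.get_state();print(s['tool_pos'],np.array(bot.camera_params('wrist')['t'])-c['t'])
```

```text
[ 241  334   71   60 3331]
10 [ 563.24244041 -173.06251763] 0.15091647901811278
[  202   258   148   126 10538]
24.5 [ 563.57432144 -173.18793469] 0.23957255244340736
[ 196  224  163   99 3873]
30 [ 563.43904339 -173.1653284 ] 0.186351748937426
[ 563.92689981 -172.6813972    65.70515899] [-0.09116988  0.61520713  0.17790459]
```

Emit:
move_arm(moves=[0,0,-15,0,0,0,0,0,-25,0,0,0,0,0,-25,0,0,0,1.8,10,-20,0,0,0,3.5,20,-9,0,0,0], gripper=0.55)

```text
time_s: 6.05
tool_pos: [566.8, -145.2, 162.0]
eef_rot: [0.002, 0.14, 0.99, -0.001]
wrist_force: [-0.2, -0.5, -1.5]
grip_width: 57.9
grip_force: 64.4
```

Emit:
move_arm(moves=[5.3,30,0,0,0,0,5.3,30,0,0,0,0,5.3,30,0,0,0,0,5.3,30,0,0,0,0,5.3,30,0,0,0,0], gripper=0.55)

```text
time_s: 6.55
tool_pos: [581.4, 10.7, 159.3]
eef_rot: [0.0, 0.138, 0.99, 0.0]
wrist_force: [0.3, 0.0, -1.0]
grip_width: 57.8
grip_force: 64.4
```

Emit:
move_arm(moves=[5.3,30,0,0,0,0,5.3,30,0,0,0,0,5.3,30,0,0,0,0,5,25,0,0,0,0,2.5,12,0,0,0,0], gripper=0.55)

```text
time_s: 7.05
tool_pos: [593.2, 142.2, 158.9]
eef_rot: [-0.0, 0.135, 0.991, 0.001]
wrist_force: [-0.9, -0.1, -1.4]
grip_width: 57.5
grip_force: 64.4
```

Emit:
move_arm(moves=[1.2,8,0,0,0,0,0,5,0,0,0,0,0,0,0,0,0,0,0,0,0,0,0,0], gripper=0.55)

```text
time_s: 7.45
tool_pos: [596.1, 149.1, 158.6]
eef_rot: [0.0, 0.139, 0.99, -0.001]
wrist_force: [0.4, -0.1, -0.8]
grip_width: 57.8
grip_force: 64.4
```

Run:
```python
from h import *
c=bot.camera_params('wrist');p,d=bot.camera('wrist')
cv2.imwrite('pics/w4.png',p);np.savez('pics/w4.npz',d=d,**c)
P=[]
for i in range(4):
    s=bot.get_state();P.append(s['tool_pos']);bot.camera('top')
P=np.array(P);print(P);m=P.mean(0);print(s['time_s'],s['wrist_force']);R=rel([0,0,0])[1];print(R)
print(R.T@(np.array([597,151.1,m[2]])-m))
```

```text
[[596.11058197 149.04320334 158.58228259]
 [596.08549461 149.25607433 158.60584782]
 [596.01881846 149.56742381 158.57216498]
 [595.98270167 149.85354538 158.56217926]]
7.65 [-0.2318112  -0.0553645  -1.55077399]
[[-9.61898642e-01  2.73406294e-01  6.34228545e-06]
 [ 2.73406284e-01  9.61898612e-01 -2.55223017e-04]
 [-7.58802148e-05 -2.43764653e-04 -9.99999967e-01]]
[-4.57810020e-01  1.86621157e+00 -4.20177706e-04]
```

View pics/w4.png

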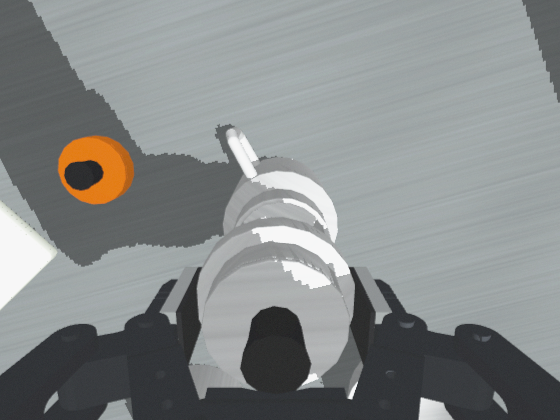

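The lid set hangs above the canister (rim arc ~(280,205), handle ~(240,150)). I'll compare both arcs in this one picture so the camera bias cancels.

```bash
cat > arc.py <<'E'
from h import *
from scipy.optimize import least_squares
def arc(c,ctr,lo,hi,z,R,box=(185,370,150,400)):
    d=c['d'];v,u=np.mgrid[box[2]:box[3],box[0]:box[1]];v=v.ravel();u=u.ravel();dd=d[v,u]
    o=-c['R'].T@c['t'];r=np.c_[(u-c['cx'])/c['fx'],(v-c['cy'])/c['fy'],np.ones(len(u))]@c['R'];X=o+r*dd[:,None]
    k=(dd>0)&(X[:,2]>lo)&(X[:,2]<hi)&(np.hypot(X[:,0]-ctr[0],X[:,1]-ctr[1])<R+6);u=u[k];v=v[k]
    T=[(a,v[u==a].min()) for a in np.unique(u)]
    W=np.array([onz(c,a,b,z)[:2] for a,b in T])
    s=least_squares(lambda s:np.hypot(*(W-s).T)-R,ctr[:2],loss='soft_l1',f_scale=.3)
    print(R,len(W),'z',np.median(X[k][:,2]),s.x,np.median(abs(s.fun)),np.sum(abs(s.fun)<.7))
    return s.x
E
python3 - <<'E'
from arc import *
f=np.load('pics/w4.npz');c={k:f[k] for k in f}
a=arc(c,[597,150],158,163,160.6,30)
a2=arc(c,[597,150],193,198,195.5,10)
b=arc(c,[597,150],97,103,100,26.5)
b2=arc(c,[597,150],66,71,68,35)
E
```

```text
30 185 z 160.17732426386596 [594.91396368 148.89010425] 0.22707187289133657 160
10 71 z 195.08399017914405 [594.30578312 149.03151347] 0.22828974476074926 70
26.5 97 z 100.71356699824253 [596.5106405  150.94954944] 0.14796457568994725 97
35 115 z 69.74288960576035 [596.96705643 150.79876071] 0.1939527748576566 107
```

Emit:
move_arm(moves=[-0.8,0.8,5,0,0,0,-0.7,0.7,10,0,0,0,0,0,8,0,0,0,0,0,4,0,0,0,0,0,0,0,0,0], gripper=0.55)

```text
time_s: 8.2
tool_pos: [596.9, 151.9, 130.1]
eef_rot: [-0.001, 0.137, 0.991, -0.001]
wrist_force: [0.3, -0.4, -0.9]
grip_width: 57.9
grip_force: 64.4
```

Emit:
move_arm(moves=[0,0,0,0,0,0,0,0,0,0,0,0,0,0,0,0,0,0], gripper=0.55)

```text
time_s: 8.5
tool_pos: [598.1, 152.0, 132.0]
eef_rot: [0.0, 0.137, 0.991, 0.0]
wrist_force: [0.9, 0.1, -1.0]
grip_width: 57.7
grip_force: 64.4
```

Run:
```python
from arc import *
c=bot.camera_params('wrist');s=bot.get_state();p,d=bot.camera('wrist');c['d']=d
t=s['tool_pos'];print(s['time_s'],t,bot.get_state()['tool_pos'],s['wrist_force']);z=t[2]
a=arc(c,[597,150],z,z+4,z+2,30)
a2=arc(c,[597,150],z+34.5,z+39.5,z+37,10)
b=arc(c,[597,150],97,103,100,26.5)
b2=arc(c,[597,150],66,71,68,35)
R=rel([0,0,0])[1];D=(b+b2-a-a2)/2;print(D,R.T@[*D,0])
```

```text
8.5 [598.13639525 152.02114043 131.99500083] [598.05714994 152.09541715 131.95719109] [ 0.90459856  0.10188276 -1.00995778]
30 183 z 133.54788338238916 [597.06271311 151.84244873] 0.21777045934053163 160
10 71 z 168.46915112542035 [596.23225588 152.00220587] 0.2325835674687866 71
26.5 96 z 100.52799274208557 [596.39003357 151.12926536] 0.1550601438101502 96
35 130 z 69.80433109876299 [596.86708375 150.85024158] 0.17329847163259515 120
[-0.01892584 -0.93257383] [-2.35637663e-01 -9.02511451e-01 -3.18243396e-04]
```

Emit:
move_arm(moves=[-0.2,-0.9,3,0,0,0,0,0,4,0,0,0,0,0,3,0,0,0,0,0,0,0,0,0], gripper=0.55)

```text
time_s: 8.95
tool_pos: [597.1, 151.0, 120.6]
eef_rot: [-0.001, 0.137, 0.991, -0.0]
wrist_force: [-0.3, -0.3, -1.9]
grip_width: 57.7
grip_force: 64.4
```

Emit:
move_arm(moves=[0,0,2,0,0,0,0,0,2,0,0,0,0,0,2,0,0,0,0,0,0,0,0,0], gripper=0.55)

```text
time_s: 9.35
tool_pos: [597.5, 151.1, 115.1]
eef_rot: [-0.0, 0.137, 0.991, -0.0]
wrist_force: [-0.3, 0.5, -2.5]
grip_width: 58.0
grip_force: 64.4
```

Plug is in the neck with no contact force so far. On down.

Emit:
move_arm(moves=[0,0,1.5,0,0,0,0,0,1,0,0,0,0,0,1,0,0,0,0,0,0,0,0,0], gripper=0.55)

```text
time_s: 9.75
tool_pos: [597.6, 151.1, 111.8]
eef_rot: [-0.0, 0.137, 0.991, -0.0]
wrist_force: [0.3, -0.2, -1.6]
grip_width: 58.0
grip_force: 64.4
```

Emit:
move_arm(moves=[0,0,1,0,0,0,0,0,0.5,0,0,0,0,0,0,0,0,0], gripper=0.55)

```text
time_s: 10.05
tool_pos: [597.9, 151.1, 111.4]
eef_rot: [0.0, 0.137, 0.991, 0.0]
wrist_force: [-2.8, -0.3, 4.4]
grip_width: 57.8
grip_force: 64.7
```

Emit:
move_arm(moves=[0,0,0.5,0,0,0,0,0,0,0,0,0], gripper=0.55)

```text
time_s: 10.25
tool_pos: [598.0, 151.1, 111.4]
eef_rot: [0.0, 0.137, 0.991, 0.0]
wrist_force: [-2.8, -1.2, 7.3]
grip_width: 57.9
grip_force: 64.9
```

Run:
```python
from arc import *
c=bot.camera_params('wrist');s=bot.get_state();p,d=bot.camera('wrist');c['d']=d
t=s['tool_pos'];print(s['time_s'],t,s['wrist_force'],s['moment'])
a=arc(c,[597,150],109,115,112,30)
a=arc(c,[597,150],125,134,129,24.5)
a2=arc(c,[597,150],144,150,147,10)
b2=arc(c,[597,150],66,71,68,35)
```

```text
10.25 [598.04623712 151.10233004 111.42769421] [-2.8200674  -1.19584492  7.3040105 ] [-0.09793689  0.59937914  0.05836533]
30 185 z 112.96320345270226 [596.65571761 150.95562692] 0.24131611827509758 159
24.5 167 z 129.95866991104555 [596.06635032 151.15185943] 0.26504366979889227 140
10 72 z 147.91385870949887 [596.22002935 151.04517307] 0.2396701909978658 67
35 144 z 69.80135090506272 [596.95141658 150.91120377] 0.1916427344725946 132
```

Emit:
move_arm(moves=[0,0,-0.6,0,0,0,0,0,0,0,0,0], gripper=0.55)

```text
time_s: 10.5
tool_pos: [597.9, 151.1, 111.4]
eef_rot: [0.0, 0.137, 0.991, 0.0]
wrist_force: [-2.7, -0.5, 6.4]
grip_width: 57.8
grip_force: 64.9
```

Emit:
move_arm(moves=[0,0,0,0,0,0,0,0,0,0,0,0,0,0,0,0,0,0,0,0,0,0,0,0,0,0,0,0,0,0], gripper=1)

```text
time_s: 11.0
tool_pos: [597.7, 151.1, 110.3]
eef_rot: [-0.0, 0.137, 0.991, -0.0]
wrist_force: [-0.3, -0.6, -0.1]
grip_width: 85.6
grip_force: 0.0
```

Run:
```python
from arc import *
c=bot.camera_params('wrist');s=bot.get_state();p,d=bot.camera('wrist');c['d']=d
t=s['tool_pos'];print(s['time_s'],t,s['wrist_force'],s['grip_width'])
a=arc(c,[597,150],109,115,112,30)
a=arc(c,[597,150],125,134,129,24.5)
a2=arc(c,[597,150],144,150,147,10)
b2=arc(c,[597,150],66,71,68,35)
```

```text
11.0 [597.68587796 151.08511836 110.33498397] [-0.3226112  -0.56548752 -0.10306942] 85.59534504311432
30 162 z 112.91741292682806 [596.74017047 150.99773499] 0.20954711023845718 162
24.5 150 z 129.93693028226053 [596.11368421 151.14264955] 0.2535622121379575 144
10 72 z 147.9522874994894 [596.19684842 151.06610041] 0.256577250586159 70
35 145 z 69.78732614904212 [596.81333333 150.93271502] 0.19696061574154555 135
```

Seated and released: collar top reads 112.9, consistent with the shoulder reading that shares the same bias. Now I'll rise, narrow the fingers above the knob and check the tip height.

Emit:
move_arm(moves=[0,0,-10,0,0,0,0,0,-25,0,0,0,0,0,-30,0,0,0,0,0,0,0,0,0,0,0,0,0,0,0], gripper=1)

```text
time_s: 11.55
tool_pos: [598.5, 151.2, 177.2]
eef_rot: [0.001, 0.137, 0.991, 0.001]
wrist_force: [0.2, -0.0, -1.0]
grip_width: 85.8
grip_force: 0.0
```

Emit:
move_arm(moves=[0,0,0,0,0,0,0,0,0,0,0,0,0,0,0,0,0,0,0,0,0,0,0,0,0,0,0,0,0,0], gripper=0.4)

```text
time_s: 12.05
tool_pos: [597.6, 151.0, 175.2]
eef_rot: [-0.0, 0.137, 0.991, -0.0]
wrist_force: [-0.3, 0.5, 0.2]
grip_width: 33.8
grip_force: 0.0
```

Run:
```python
from arc import *
c=bot.camera_params('wrist');s=bot.get_state();p,d=bot.camera('wrist');c['d']=d
cv2.imwrite('pics/w5.png',p)
t=s['tool_pos'];print(s['time_s'],t,s['grip_width'])
a=arc(c,[597,150],109,115,112,30);a2=arc(c,[597,150],144,150,147,10)
R=rel([0,0,0])[1]
v,u=np.mgrid[150:420,100:460];v=v.ravel();u=u.ravel();dd=d[v,u]
X=-c['R'].T@c['t']+(np.c_[(u-c['cx'])/c['fx'],(v-c['cy'])/c['fy'],np.ones(len(u))]@c['R'])*dd[:,None]
q=(X-t)@R
for sg in(-1,1):
    k=(dd>0)&(q[:,1]*sg>10)&(q[:,1]*sg<45)&(abs(q[:,0])<11.5)&(q[:,2]<27)&(q[:,2]>-60)&(X[:,2]>154)
    print(sg,np.percentile(q[k],[0,2,50,98,100],axis=0).round(1))
print(rel([597,151,t[2]])[0])
```

```text
12.05 [597.57491282 151.01974288 175.22995949] 33.8156304488679
30 111 z 112.92083501377566 [597.17320258 150.74133255] 0.17487674999834724 111
10 45 z 147.97744502012395 [597.11368609 150.76117041] 0.17817728304427405 45
-1 [[-11.5 -45.  -60. ]
 [-10.1 -44.2 -55.4]
 [  6.3 -33.9 -36.1]
 [ 11.4 -12.4  10.2]
 [ 11.5 -10.1  17.8]]
1 [[-11.5  10.  -60. ]
 [-10.1  16.4 -50.9]
 [  6.3  33.8 -36.6]
 [ 11.4  44.3  10.2]
 [ 11.5  45.   18.1]]
[ 0.58916786 -0.24784719  0.11070252]
```

View pics/w5.png

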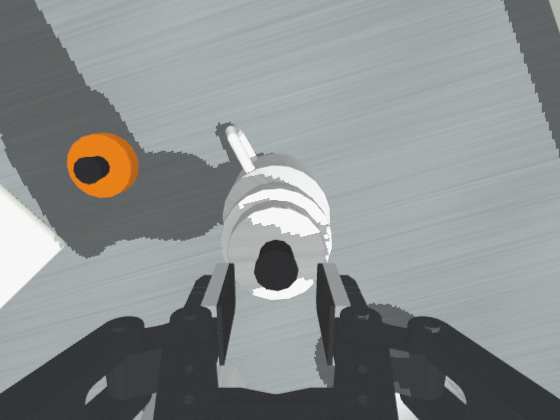

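The pads straddle the knob at (276,265), centred; the tips are about 18 mm ahead of the TCP. I'll descend to TCP ~151.5, so the tips stay clear of the cap's flat top.

Emit:
move_arm(moves=[0.3,-0.3,8,0,0,0,0,0,10,0,0,0,0,0,5,0,0,0,0,0,0,0,0,0,0,0,0,0,0,0], gripper=0.4)

```text
time_s: 12.6
tool_pos: [597.2, 150.9, 152.3]
eef_rot: [-0.0, 0.137, 0.991, -0.0]
wrist_force: [0.1, 0.0, -0.4]
grip_width: 34.1
grip_force: 0.0
```

Emit:
move_arm(moves=[0,0,0,0,0,0,0,0,0,0,0,0], gripper=0.4)

```text
time_s: 12.8
tool_pos: [597.7, 150.9, 153.1]
eef_rot: [0.0, 0.137, 0.991, 0.0]
wrist_force: [0.9, 0.2, 0.5]
grip_width: 34.0
grip_force: 0.0
```

Emit:
move_arm(moves=[0,0,1.2,0,0,0,0,0,0,0,0,0,0,0,0,0,0,0], gripper=0.3)

```text
time_s: 13.1
tool_pos: [597.3, 150.9, 151.4]
eef_rot: [-0.0, 0.137, 0.991, 0.0]
wrist_force: [0.2, -0.1, -0.0]
grip_width: 25.5
grip_force: 0.0
```

Emit:
move_arm(moves=[0,0,0,0,0,0,0,0,0,0,0,0,0,0,0,0,0,0,0,0,0,0,0,0,0,0,0,0,0,0], gripper=0.1)

```text
time_s: 13.6
tool_pos: [597.6, 151.0, 151.7]
eef_rot: [0.0, 0.137, 0.991, 0.0]
wrist_force: [0.5, 1.0, 1.1]
grip_width: 16.5
grip_force: 58.6
```

Knob gripped at a reading of 16.5 mm (readings run ~2 mm low). Lifting slowly.

Emit:
move_arm(moves=[0,0,-1,0,0,0,0,0,-2,0,0,0,0,0,-3,0,0,0,0,0,-4,0,0,0,0,0,-5,0,0,0], gripper=0.1)

```text
time_s: 14.1
tool_pos: [597.2, 150.8, 166.6]
eef_rot: [-0.0, 0.137, 0.991, -0.0]
wrist_force: [0.4, 0.3, -0.0]
grip_width: 16.4
grip_force: 58.5
```

Emit:
move_arm(moves=[0,0,-10,0,0,0,0,0,-15,0,0,0,0,0,-20,0,0,0,0,0,-20,0,0,0,0,0,-15,0,0,0], gripper=0.1)

```text
time_s: 14.6
tool_pos: [598.0, 150.9, 248.9]
eef_rot: [0.001, 0.137, 0.991, 0.001]
wrist_force: [0.0, -0.4, 0.4]
grip_width: 16.7
grip_force: 58.6
```

Emit:
move_arm(moves=[0,0,-7,0,0,0,0,0,0,0,0,0,0,0,0,0,0,0,0,0,0,0,0,0,0,0,0,0,0,0], gripper=0.1)

```text
time_s: 15.1
tool_pos: [596.8, 150.9, 252.4]
eef_rot: [-0.001, 0.137, 0.991, -0.0]
wrist_force: [0.3, -0.8, -0.2]
grip_width: 16.7
grip_force: 58.5
```

Run:
```python
from arc import *
s=bot.get_state();print(s['time_s'],s['tool_pos'],s['wrist_force'],s['grip_width'],s['grip_force'])
p,d=bot.camera('wrist');q,_=bot.camera('scene')
cv2.imwrite('pics/end.png',np.hstack([cv2.resize(p,(400,300)),cv2.resize(q[120:300,220:460],(400,300))]))
```

```text
15.1 [596.81284848 150.88187901 252.36358103] [ 0.27846077 -0.82513543 -0.21471206] 16.685209722994543 58.53794605471194
```

View pics/end.png

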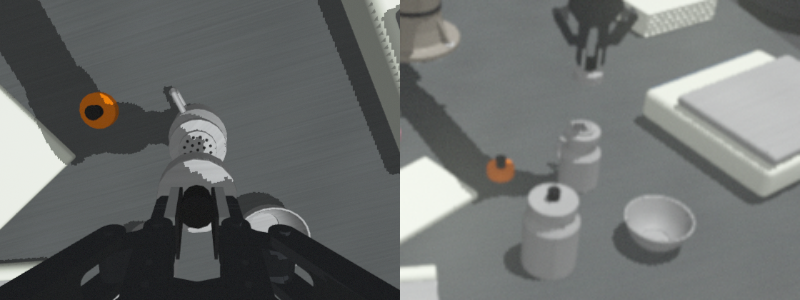

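The cap is held level about 10 cm up (~(195,190) in the left half). The perforated lid is seated in the standing canister (~(197,147)), and the bowl, jar and orange cap look unmoved. Handing in.

```bash
python3 -c "
from workcell import bot
print(bot.finish_job())"
```

```text
the job is handed in; nothing more can be done
None
```

The lid set was seated in the canister with its cap on and let go, then the cap was lifted alone and is held level about 10 cm above its place. The job is handed in (about 15 s of the 48 s used); the hand-in returned no verdict.

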